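Fit the grow-lamp head, run the telescopic pole up to its second stop and hold it

ROBOT

A 6-joint arm with a two-finger parallel gripper is mounted at the origin on the work surface. World frame = base frame: x ahead of the robot, y to its left, z up, the work surface at z = 0. Lengths are in mm, angles in rad, forces in N, time in s.
With the tool pointing down it reaches from about 275 to 1000 mm from the base axis. Payload 8.4 kg.
Tool frame: the origin (TCP) lies on the centre line of the jaws, within the pads' length; the fingertips stand 17 mm ahead of it and the grasp point (between the pads) lies 2 mm behind it; z points along the fingers, y is the line along which they close (so a half turn about z gives the same grasp; the last joint's range is limited). The gripper opens to 85 mm and grips with 20 to 120 N. Pads are 22 mm wide; open, the fingers measure 114 mm over their backs; the gripper's body (76 mm by 85 mm) begins 54 mm behind the grasp point. The pads swing forward as they close: fully open they stand 13 mm farther back than shut.
Start: joints at [-1.268, 0.353, 1.633, -0, 1.155, -0.002], TCP at [187.563, -596.195, 248.281] pointing down, gripper open.
Joint ranges: [-2.63, 2.63], [-0.92, 2.1], [0.06, 2.66], [-1.3, 4.44], [0, 2.69], [-3.02, 3.02]. Speed limits (rad/s): [2.22, 2.22, 2.79, 3.14, 3.14, 3.14].

INTERFACE

Orientations are given as [roll, pitch, yaw] about the fixed x, y, z axes, in that order (R = Rz(yaw) Ry(pitch) Rx(roll)).
In Python, from rig import r, eyes gives the robot as it stands. The module is installed in compiled form; this text tells all that it offers.
- The arm moves only by the shell command python3 -m inch 'ROWS' [FORCE]. ROWS is JSON, a list of rows, each a list of 7 numbers: the shift along the tool's x, y, z in m, then the turn, a rotation vector about the tool's x, y, z in degrees, then the closure, from -1 (fully open) to 1 (shut). In form: [[x, y, z, rx, ry, rz, gripper], ...]. A call has 1 to 8 rows; each row shifts and turns the commanded pose from where the row before left it, along the tool's axes as they then stand; what a row does not reach is not made up. A row lasts 1/10 s, in which the tool goes at most 50 mm and 8.59 degrees, less where a joint would pass 70% of its speed; a pose out of reach is approached as far as the arm can. A call with a gripper value outside its range is refused whole. The fingers move at their own pace and stop on an object; FORCE is the grip in N (left out, the last holds). Time passes only in rows, so rows that do not move let the fingers close. It gives the time, the measured TCP pose, the force, the opening and the grip force at its end, in the units of the state.
- r.sense(): the state, without advancing time (a new reading comes with each control period).
- eyes.grab_frame(name): name is "scene" or "top" or "wrist"; returns a dict with "img" (384x512x3 uint8, blue, green, red), "fx", "fy", "cx", "cy" (pixels), "D" ([k1, k2, p1, p2, k3] as OpenCV has them; the pictures are not rectified), "R" (3x3) and "t" (3): a world point X has camera coordinates R X + t; the wrist camera has in their place "hand_eye" (4x4, takes a point from camera to tool coordinates, whose origin is the TCP and whose axes are the flange's). Camera axes: x right, y down, z forward; pixel columns grow to the right and rows downward; lengths in mm; the calibration is good to about 2 mm. A picture is of the moment at which its call begins: read the wrist's pose just before it. There is no depth.
- r.sign_off(): hands the job in; it is judged then, once.
The state is a dict: "clock": time; "qpos": joint angles; "qvel": joint speeds; "joint_efforts": joint torques, N m; "eef_pos": TCP position; "tcp_rot": TCP orientation; "contact_force": force on the tool from outside, world axes, zero at the start; "wrist_torque": the same for the moment, N m; "opening": opening from 0.0 (shut) to 1.0 (fully open); "grasp_force": force on a finger pad.
Only numpy, scipy, OpenCV 4.12 (cv2) and the standard library are available. Lean on these libraries where they do the work, as an engineer would, in place of code of your own. Each camera call takes 0.05 s, during which the arm holds its last target. There are 200 camera calls.

TASK

Take the red lamp head out of the compartment tray and seat it fully down on the brass spigot on top of the telescopic pole while the pole is still down, and let go of it. Then squeeze the pole's handle so that its yellow button is pressed, pull the pole up past the first stop to the second stop (fully extended), and finish while still gripping the handle and holding the pole up there, with the red head still seated. Leave the other lamp heads and everything else on the desk where they are.

Things in the scene. Friction and masses are not known exactly. Their poses are not given: they have to be found in the camera images.
- red_head: The red lamp head to be fitted: an upright round cap, 44 mm diameter, 45 mm tall, about 60 g, with a white disc on top. Open below: a blind bore 26 mm in diameter and 28 mm deep. Origin at the centre of its lower rim, z up. It stands loose on the floor of one tray compartment (which one varies)
- black_head: A black lamp head of the same shape and size as the red one; leave it in its compartment
- blue_head: A blue lamp head of the same shape and size as the red one; leave it in its compartment
- tray: Fixed low wooden tray, 85 mm (its x) by 235 mm (its y), 22 mm tall, walls and floor 5 mm thick, three compartments in a row along its y, each about 75 by 72 mm, centres 77 mm apart. Origin at the centre of its underside on the desk; x and y along its sides. The heads stand out 28 mm above the tray's rim
- pole: Fixed foot and outer column of the pole: white foot 116 mm diameter, 14 mm tall; white column 36 mm diameter; dark collar (42 mm) with its top 130 mm above the desk. Origin: centre of the foot's underside, z up; the handle is on the -x side. A catch strip with two dark stop blocks on the -x side reaches 46 mm from the axis, 118 mm high
- seat (a point): Centre of the steel shoulder (40 mm diameter) at the top of the pole's sliding inner tube; the head's lower rim rests on it when fully seated. From it a brass spigot, 20 mm diameter with a rounded tip, rises 24 mm. The shoulder is 165 mm above the desk with the pole down. Same axes as the pole
- handle: Grey handle with yellow button, in the air 85 mm from the pole's axis on its -x side, carried by the inner tube. Origin: grip centre, 153 mm above the desk with the pole down; axes as the pole's. 52 mm long (x), 36 mm tall (z +-18). Across y: grey face at -20 mm, yellow face at +28 mm (out) or +20 mm (pressed). Grip from above, closing along y about the origin: this presses the button
- button_face (a point): Centre of the outer face of the yellow button (36 mm by 26 mm) on the handle's +y side
- trigger (a joint): Travel of the yellow button in m: 0 out, 0.008 fully in (moves towards the handle's -y). Spring: 2 N at the start, 6 N fully in. Frees the pole when in by more than about 5 mm; it must be kept in while pulling
- mast (a joint): Extension of the pole in m, straight up: 0 down, about 0.050 first stop, 0.110 second stop (end of travel). With the button out it is caught at 0.002 and at the first stop; with it in it runs past both. Pulling up takes about 5 N plus 3 N per 0.1 m/s. The second stop has no catch: let go and it sinks back to about 0.066
- mug: White mug, 78 mm diameter, 90 mm tall, on the desk; leave alone. Origin at the centre of its underside
- plant: Small potted plant, white pot 90 mm diameter and 75 mm tall, leaves above to about 180 mm; leave alone. Origin at the centre of its underside
- pen_cup: Black cup, 72 mm diameter, 100 mm tall; leave alone. Origin at the centre of its underside
- mouse: White computer mouse, 105 by 58 by 30 mm, on a round black mat; leave alone. Origin at the centre of its underside
- books: Two flat books in a pile, 150 by 210 by 32 mm; leave alone. Origin at the centre of the underside

How it is judged (in metres and radians):
On the way, in this order (a step that is already met when the one before it is completed fails the run):
1. the red head sits fully on the spigot, released, with the pole still down (horizontal distance between red_head and seat below 0.006 m and z of red_head in the frame of seat between -0.004 and 0.004 m and angle between red_head's own z axis and vertical below 0.1 rad and contact force between the fingers and red_head below 0.2 N and value of joint mast below 0.01 m), for 0.2 s.
2. with the button pressed the pole is pulled past its first stop (value of joint mast above 0.056 m and value of joint trigger above 0.003 m and contact force between the fingers and handle above 1 N), for 0.1 s.
At the end, for the whole second after the job is handed in: The pole is extended to within 8 mm of its second stop and still (under 10 mm/s), held there by the fingers on the handle (over 2 N); the red head is on the spigot, within 6 mm sideways and 4 mm in height of its seat, upright within 0.1 rad, and not touched by the fingers (value of joint mast above 0.102 m and velocity of joint mast between -0.01 and 0.01 m/s and contact force between the fingers and handle above 2 N and contact force between the fingers and red_head below 0.2 N and horizontal distance between red_head and seat below 0.006 m and z of red_head in the frame of seat between -0.004 and 0.004 m and angle between red_head's own z axis and vertical below 0.1 rad); the arm keeps its last pose, push and grip.
It fails at once if another lamp head is moved out of its place (over 35 mm) or tipped (distance of any of black_head, blue_head from where it was at the start of the episode above 0.035 m or angle between any of black_head, blue_head's own z axis and vertical above 0.5 rad).
It fails at once if something else on the desk is moved by more than 40 mm (distance of any of mug, plant, pen_cup, mouse, books from where it was at the start of the episode above 0.04 m).
It also fails if it takes over 58 s, if anything falls off the work surface, if the arm or the gripper's body presses on something with over 40 N, if the wrist force passes 120 N, or if a joint passes its speed limit or range.

## Working session

There is one attempt and no reset: what is moved stays moved. The work goes in short steps, Python scripts to look and compute and a shell command to move; the robot and the scene stay as the last step left them, time stands still between calls to the robot, and variables do not carry over. Pictures are saved under pics/ and viewed, at most 10 in all, crops included, and the job is handed in when it is done.

```bash
mkdir -p pics; ls
python3 - <<'E'
from rig import r, eyes
import cv2,pickle
s=r.sense();print(s)
for n in("scene","top","wrist"):
    f=eyes.grab_frame(n);cv2.imwrite(f"pics/{n}0.png",f["img"]);pickle.dump(f,open(n+"0.pkl","wb"))
    print(n,{k:v for k,v in f.items() if k!="img"})
E
```

```text
pics
{'clock': 0.0, 'qpos': array([-1.26841451e+00,  3.53642306e-01,  1.63414878e+00,  8.00393368e-06,
        1.15515403e+00, -2.40743217e-03]), 'qvel': array([ 0.00120873,  0.00114839, -0.00039243,  0.00138057, -0.00182657,
       -0.00040164]), 'joint_efforts': array([ 8.09372832e-04, -6.05253124e+01, -3.42061615e+01,  2.38331177e-04,
        9.62779013e-03, -1.52990862e-05]), 'eef_pos': array([ 187.42267599, -595.76898818,  247.55902736]), 'tcp_rot': array([-3.14024021e+00, -1.05740170e-05,  3.04786002e-01]), 'contact_force': array([-1.56878958, -0.01936298,  0.2633464 ]), 'wrist_torque': array([-0.02549573,  0.04058836,  0.02924547]), 'grasp_force': 0.0, 'opening': 0.9978494272403198}
scene {'fx': 374.9549023526266, 'fy': 374.9549023526266, 'cx': 249.49888530010938, 'cy': 187.6592607691335, 'D': array([-0.01836892,  0.        ,  0.        ,  0.        ,  0.        ]), 'R': array([[-0.44721292,  0.89442347, -0.00269458],
       [ 0.72410686,  0.36028264, -0.58810345],
       [-0.52504272, -0.26495862, -0.80878122]]), 't': array([ 216.45584581, -379.947475  , 1626.17784395])}
top 
[... 228 characters left out ...]
7163],
       [-0.99878479,  0.00772087, -0.04867572],
       [ 0.04870989,  0.00430078, -0.99880371]]), 't': array([  61.42243906,  591.98346939, 1963.49327871])}
wrist {'fx': 285.4830748774415, 'fy': 285.4830748774415, 'cx': 251.35162630143157, 'cy': 192.65423496564588, 'D': array([0.00510368, 0.        , 0.        , 0.        , 0.        ]), 'hand_eye': array([[ 1.97660878e-04, -9.45397656e-01, -3.25919058e-01,
         8.45551954e+01],
       [ 9.99999367e-01,  5.47782882e-04, -9.82489030e-04,
         3.70116234e-01],
       [ 1.10737571e-03, -3.25918658e-01,  9.45397166e-01,
        -1.25296348e+02],
       [ 0.00000000e+00,  0.00000000e+00,  0.00000000e+00,
         1.00000000e+00]])}
```

View pics/scene0.png

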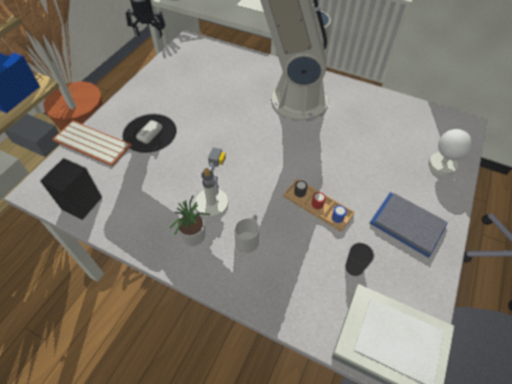

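View pics/top0.png

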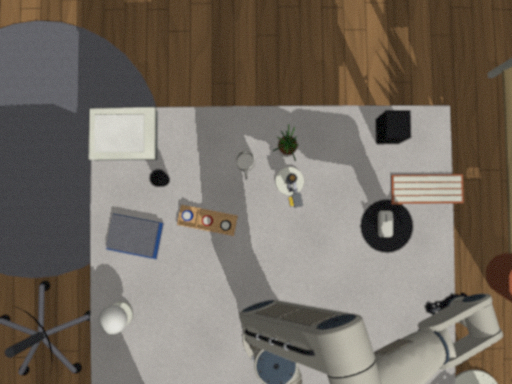

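The scene view shows red as the middle head at (318,200), the pole at about (209,185) and the handle at (217,157). The top view shows the tray at (207,219), the pole at (290,178) and the handle at (294,200). I'll enlarge both.

Run:
```python
import cv2,numpy as np
a=cv2.imread("pics/scene0.png");b=cv2.imread("pics/top0.png")
def c(im,x,y,w,h,s):return cv2.resize(im[y:y+h,x:x+w],None,fx=s,fy=s,interpolation=cv2.INTER_CUBIC)
p=[c(a,185,140,65,50,6),c(a,280,170,65,50,6),c(b,265,165,65,50,6),c(b,175,195,65,50,6)]
cv2.imwrite("pics/crop1.png",np.vstack([np.hstack(p[:2]),np.hstack(p[2:])]))
```

```text
(no output)
```

View pics/crop1.png

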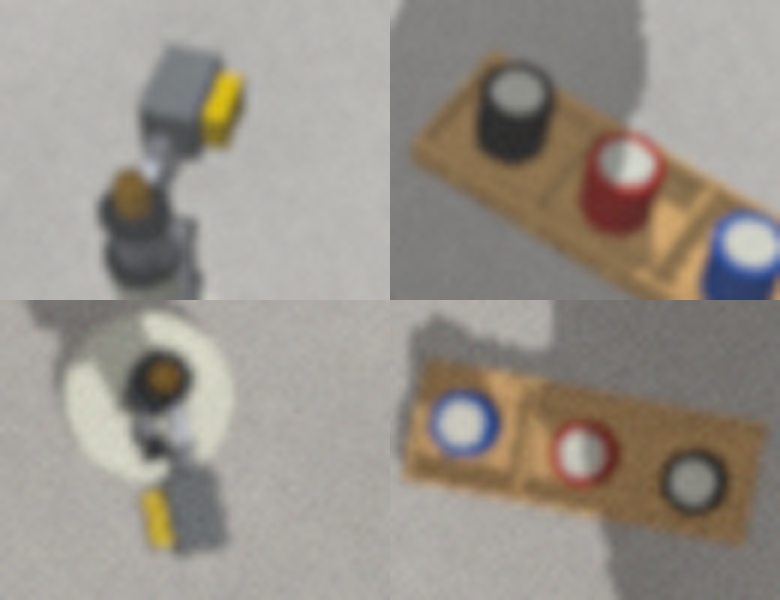

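The enlarged crop shows the red head in the middle compartment, with its disc at scene (319,196.6) and top (207,220). The spigot is at scene (206.5,170) and top (292,177.4). The handle's top face is at scene (215.6,152.9) and top (296.9,199.2), with yellow on its +y side. Next I'll triangulate these.

```bash
cat > h.py <<'E'
import cv2,numpy as np,pickle
from scipy.spatial.transform import Rotation as Ro
def pose(s):
    T=np.eye(4);T[:3,:3]=Ro.from_euler("xyz",s["tcp_rot"]).as_matrix();T[:3,3]=s["eef_pos"];return T
def ray(f,uv,s=None):
    K=np.array([[f["fx"],0,f["cx"]],[0,f["fy"],f["cy"]],[0,0,1.]])
    n=cv2.undistortPoints(np.array([[uv]],float),K,f["D"])[0,0];d=np.array([*n,1])
    if "R" in f: R=f["R"];o=-R.T@f["t"];d=R.T@d
    else: T=pose(s)@f["hand_eye"];o=T[:3,3];d=T[:3,:3]@d
    return o,d/np.linalg.norm(d)
def tri(rs):
    A=sum(np.eye(3)-np.outer(d,d) for o,d in rs);b=sum((np.eye(3)-np.outer(d,d))@o for o,d in rs)
    x=np.linalg.solve(A,b);return x,[np.linalg.norm(np.cross(x-o,d)) for o,d in rs]
def atz(r,z): o,d=r;return o+d*(z-o[2])/d[2]
E
python3 - <<'E'
from h import *
np.set_printoptions(precision=1,suppress=True)
S=pickle.load(open("scene0.pkl","rb"));P=pickle.load(open("top0.pkl","rb"))
for n,a,b,z in [("red top",(319.3,196.6),(207.1,220.1),50),("black",(301.0,185.2),(225.2,224.8),50),("blue",(339.6,210.3),(187,215.2),50),("spig tip",(206.3,169),(292.1,177.4),187),("handle top",(215.6,152.9),(296.9,199.2),171),("yellow",(221.6,157.9),(290.6,200.9),153)]:
    a=ray(S,a);b=ray(P,b);x,e=tri([a,b]);print(n,x,e,atz(a,z),atz(b,z))
# handle axis from top edges corners (top view), z=171
q=[atz(ray(P,((u+.5)/6-.5+265,(v+.5-300)/6-.5+165)),171) for u,v in [(163,472),(208,465),(228,542),(178,552)]]
print(q)
E
```

```text
red top [478.6 259.2  50.9] [np.float64(1.5045203064907737), np.float64(1.5045203064907424)] [477.4 260.5  50. ] [479.  257.9  50. ]
black [459.6 186.4  48.6] [np.float64(0.5635320424236331), np.float64(0.563532042423656)] [460.4 187.2  50. ] [459.9 185.8  50. ]
blue [498.9 338.9  49. ] [np.float64(0.6736655968563563), np.float64(0.673665596856319)] [499.3 339.6  50. ] [499.  338.1  50. ]
spig tip [635.8 -72.7 190.3] [np.float64(0.015223151080589347), np.float64(0.015223151080604786)] [633.7 -74.3 187. ] [636.1 -72.9 187. ]
handle top [554.6 -89.3 174.2] [np.float64(1.7507508982012152), np.float64(1.7507508982013589)] [551.5 -89.3 171. ] [555.6 -91.1 171. ]
yellow [550.  -68.7 155.1] [np.float64(0.22694940637192992), np.float64(0.22694940637179756)] [548.6 -69.9 153. ] [549.9 -68.6 153. ]
[array([578., -72., 171.]), array([ 582.1, -100.1,  171. ]), array([ 534., -112.,  171.]), array([528.1, -80.8, 171. ])]
```

The heights agree (50.9 against 50 for the head, 190 against 189 for the spigot tip, 174 against 171 for the handle top). The tray yaw is about -14.5° and the pole yaw about +11.5°. I'll move the arm over the tray.

```bash
R='[0.0268,-0.0364,0,0,0,0,-1]'
python3 -m inch '[[0.0268,-0.0364,0,0,0,0,-1],[0.0268,-0.0364,0,0,0,0,-1],[0.0268,-0.0364,0,0,0,0,-1],[0.0268,-0.0364,0,0,0,0,-1],[0.0268,-0.0364,0,0,0,0,-1],[0.0268,-0.0364,0,0,0,0,-1],[0.0268,-0.0364,0,0,0,0,-1],[0.0268,-0.0364,0,0,0,0,-1]]' 40
python3 -m inch '[[0.0268,-0.0364,0,0,0,0,-1],[0.0268,-0.0364,0,0,0,0,-1],[0.0268,-0.0364,0,0,0,0,-1],[0.0268,-0.0364,0,0,0,0,-1],[0.0268,-0.0364,0,0,0,0,-1],[0.0268,-0.0364,0,0,0,0,-1],[0.0268,-0.0364,0,0,0,0,-1],[0.0268,-0.0364,0,0,0,0,-1]]'
```

```text
clock: 0.95
eef_pos: [304.7, -252.4, 248.3]
tcp_rot: [3.141, -0.0, 0.304]
contact_force: [0.6, 1.0, -0.0]
opening: 0.996
grasp_force: 0.0
clock: 1.75
eef_pos: [421.9, 90.1, 248.3]
tcp_rot: [3.141, -0.0, 0.305]
contact_force: [0.8, -0.6, -0.2]
opening: 0.996
grasp_force: 0.0
```

```bash
python3 -m inch '[[0.0263,-0.036,0,0,0,0,-1],[0.0263,-0.036,0,0,0,0,-1],[0.0263,-0.036,0,0,0,0,-1],[0.0263,-0.036,0,0,0,0,-1],[0,0,0,0,0,-8.3,-1],[0,0,0,0,0,-8.3,-1],[0,0,0,0,0,-8.3,-1],[0,0,0,0,0,-8.3,-1]]'
python3 -m inch '[[0,0,0.015,0,0,-8.3,-1],[0,0,0.015,0,0,-8.3,-1],[0,0,0.015,0,0,-8.3,-1],[0,0,0,0,0,0,-1],[0,0,0,0,0,0,-1]]'
python3 - <<'E'
from h import *;from rig import r,eyes
s=r.sense();f=eyes.grab_frame("wrist");pickle.dump((s,f),open("w1.pkl","wb"));cv2.imwrite("pics/w1.png",f["img"]);print(s["eef_pos"],s["tcp_rot"])
E
```

```text
clock: 2.55
eef_pos: [478.7, 257.1, 247.9]
tcp_rot: [-3.141, 0.001, 0.891]
contact_force: [-0.2, -0.2, 0.4]
opening: 0.997
grasp_force: 0.0
clock: 3.05
eef_pos: [478.8, 256.9, 203.3]
tcp_rot: [-3.141, 0.0, 1.315]
contact_force: [0.4, 0.3, 0.3]
opening: 0.999
grasp_force: 0.0
[478.84276096 256.92529673 203.309927  ] [-3.14104460e+00  4.68700288e-04  1.31452297e+00]
```

View pics/w1.png

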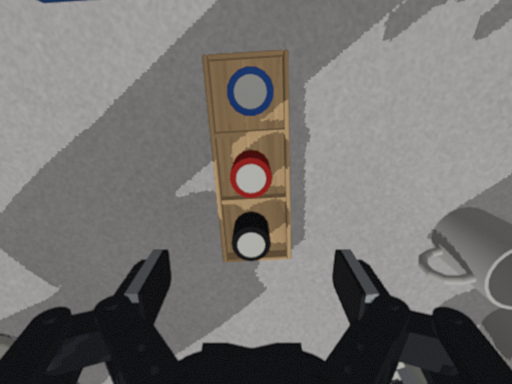

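The wrist view shows the red head's white disc at about (251,179), with blue above it and black below.

Run:
```python
from h import *
s,f=pickle.load(open("w1.pkl","rb"));im=f["img"].astype(int)
hsv=cv2.cvtColor(f["img"],cv2.COLOR_BGR2HSV)
def disc(c,rad):  # low-sat bright disc near c
    m=np.zeros(im.shape[:2],np.uint8);cv2.circle(m,c,rad,1,-1)
    m&=((hsv[...,1]<60)&(hsv[...,2]>110)).astype(np.uint8)
    n,l,st,ct=cv2.connectedComponentsWithStats(m);k=l[c[1],c[0]];return ct[k],st[k]
for c,rad in (((251,179),20),((250,92),18),((251,244),15)):
    p,st=disc(c,rad);print(p,st,atz(ray(f,p,s),50))
    S=pickle.load(open("scene0.pkl","rb"));P=pickle.load(open("top0.pkl","rb"))
p,_=disc((251,179),20)
print(tri([ray(f,p,s),ray(S,(319.3,196.6)),ray(P,(207.1,220.1))]))
```

```text
[250.60118168 178.1211226 ] [236 164  30  29 677] [479.41640822 260.69444037  50.        ]
[249.74665179  91.19419643] [234  74  33  35 896] [499.75063522 341.17744902  50.        ]
[250.68315018 244.47069597] [237 233  28  24 546] [460.22403881 187.29067292  50.        ]
(array([478.78187149, 259.70750013,  50.20189052]), [np.float64(1.1848894397406928), np.float64(1.3432003110649164), np.float64(1.8796306934892972)])
```

```bash
python3 -m inch '[[0.0034,-0.0005,0.04,0,0,0,-1],[0,0,0.04,0,0,0,-1],[0,0,0.04,0,0,0,-1],[0,0,0.03,0,0,0,-1],[0,0,0.013,0,0,0,-1],[0,0,0,0,0,0,-1]]'
python3 -m inch '[[0,0,0,0,0,0,1],[0,0,0,0,0,0,1],[0,0,0,0,0,0,1],[0,0,0,0,0,0,1],[0,0,0,0,0,0,1],[0,0,0,0,0,0,1],[0,0,0,0,0,0,1],[0,0,0,0,0,0,1]]' 40
```

```text
clock: 3.7
eef_pos: [478.9, 260.2, 39.5]
tcp_rot: [-3.14, 0.001, 1.317]
contact_force: [0.1, 0.3, -0.7]
opening: 0.999
grasp_force: 0.0
clock: 4.5
eef_pos: [480.3, 260.9, 42.0]
tcp_rot: [3.14, -0.002, 1.319]
contact_force: [-1.5, -0.6, 8.1]
opening: 0.504
grasp_force: 39.6
```

```bash
python3 -m inch '[[0,0,-0.01,0,0,0,1],[0,0,-0.035,0,0,0,1],[0,0,-0.045,0,0,0,1],[0,0,-0.045,0,0,0,1],[0,0,-0.045,0,0,0,1],[0,0,-0.04,0,0,0,1],[0,0,-0.02,0,0,0,1],[0,0,0,0,0,0,1]]'
python3 -m inch '[[0,0,0,0,0,8,1],[0,0,0,0,0,8,1],[0,0,0,0,0,8,1],[0,0,0,0,0,8,1],[0,0,0,0,0,8,1],[0,0,0,0,0,8,1],[0,0,0,0,0,8,1],[0,0,0,0,0,8,1]]'
python3 -m inch '[[0.0108,0.03,0,0,0,0,1],[0.0108,0.045,0,0,0,0,1],[0.0108,0.045,0,0,0,0,1],[0.0108,0.045,0,0,0,0,1],[0.0108,0.045,0,0,0,0,1],[0.0108,0.04,0,0,0,0,1],[0.0108,0.03,0,0,0,0,1],[0,0,0,0,0,0,1]]'
python3 - <<'E'
from h import *;from rig import r,eyes
s=r.sense();f=eyes.grab_frame("wrist");pickle.dump((s,f),open("w2.pkl","wb"));cv2.imwrite("pics/w2.png",f["img"]);print(s["eef_pos"],s["tcp_rot"])
E
```

```text
clock: 5.3
eef_pos: [480.7, 261.2, 285.0]
tcp_rot: [3.136, -0.005, 1.319]
contact_force: [-0.2, -0.2, -0.4]
opening: 0.503
grasp_force: 40.8
clock: 6.1
eef_pos: [478.6, 260.0, 279.5]
tcp_rot: [3.141, 0.001, 0.196]
contact_force: [-0.6, -0.6, -0.6]
opening: 0.501
grasp_force: 40.7
clock: 6.9
eef_pos: [610.4, -2.2, 279.3]
tcp_rot: [3.141, 0.001, 0.198]
contact_force: [-0.2, -0.1, -0.5]
opening: 0.502
grasp_force: 40.9
[610.43575608  -2.15981565 279.33148012] [3.14065950e+00 6.46645734e-04 1.98478581e-01]
```

View pics/w2.png

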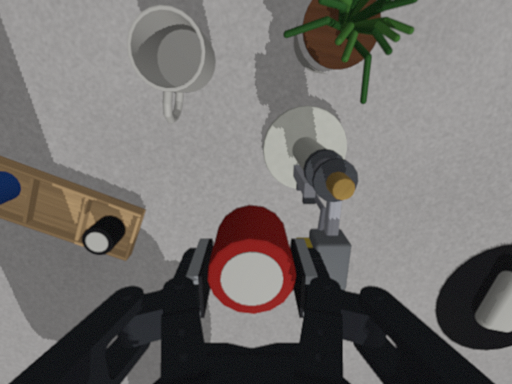

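The wrist view shows the red head held upright, its disc at about (252,278). The spigot is at about (341,185), the handle's top face is near (330,260), and yellow shows at (305,243).

Run:
```python
from h import *
np.set_printoptions(precision=1,suppress=True)
s,f=pickle.load(open("w2.pkl","rb"));img=f["img"]
c=cv2.resize(img[140:310,205:375],None,fx=3.5,fy=3.5,interpolation=cv2.INTER_CUBIC);cv2.imwrite("pics/w2c.png",c)
hsv=cv2.cvtColor(img,cv2.COLOR_BGR2HSV)
m=((hsv[...,0]>8)&(hsv[...,0]<24)&(hsv[...,1]>110)).astype(np.uint8);m[:,:310]=0;m[:165]=0;m[215:]=0;m[:,365:]=0
print(cv2.connectedComponentsWithStats(m)[2:])
d=((hsv[...,1]<60)&(hsv[...,2]>110)).astype(np.uint8);n,l,st,ct=cv2.connectedComponentsWithStats(d);k=l[278,252]
cn=cv2.findContours((l==k).astype(np.uint8),0,2)[0][0];print(st[k],ct[k],cv2.fitEllipse(cn))
Ti=np.linalg.inv(pose(s))
for dz in(5,8,12):
  w=atz(ray(f,ct[k],s),s["eef_pos"][2]+dz);print(dz,w,(Ti@[*w,1])[:3])
```

```text
(array([[     0,      0,    512,    384, 196026],
       [   326,    172,     29,     28,    582]], dtype=int32), array([[255.2, 191.5],
       [340. , 185.3]]))
[ 221  252   62   54 2618] [251.4 278.3] ((251.33351135253906, 278.3514404296875), (52.696163177490234, 61.383914947509766), 89.1131820678711)
5 [608.6  -2.7 284.3] [-1.9  0.2 -5. ]
8 [610.7  -2.3 287.3] [ 0.2  0.2 -8. ]
12 [613.5  -1.7 291.3] [  3.1   0.2 -12. ]
```

View pics/w2c.png

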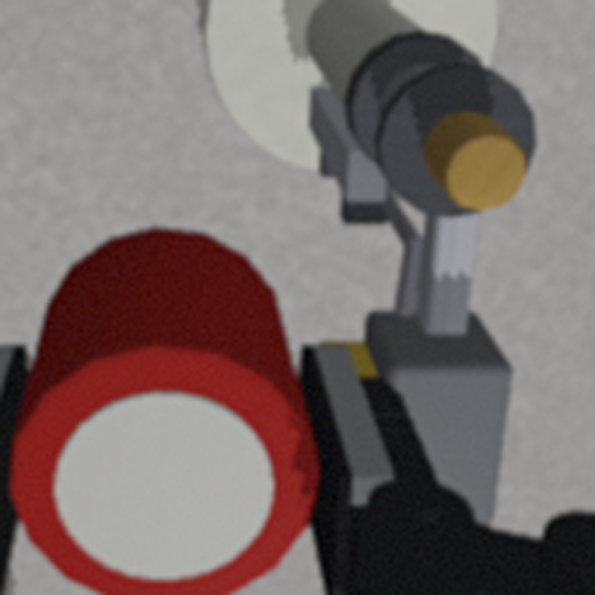

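The crop shows the spigot tip disc centred at about (343.2,188.8) and the shoulder disc at about (335.5,179.6).

Run:
```python
from h import *
np.set_printoptions(precision=1,suppress=True)
s,f=pickle.load(open("w2.pkl","rb"))
S=pickle.load(open("scene0.pkl","rb"));P=pickle.load(open("top0.pkl","rb"))
print(atz(ray(f,(343.2,188.8),s),188),atz(ray(f,(335.5,179.6),s),165))
t,e=tri([ray(f,(343.2,188.8),s),ray(S,(206.3,169)),ray(P,(292.1,177.4))]);print(t,e)
q=lambda u,v:(205+u/3.5-.4,140+v/3.5-.4)
for uv in((372,315),(475,312),(510,370),(397,375)):print(atz(ray(f,q(*uv),s),171 if uv[1]>340 else 171))
```

```text
[637.8 -71.6 188. ] [638.7 -71.6 165. ]
[636.5 -72.3 189.4] [np.float64(1.8396792553802), np.float64(1.182789880124793), np.float64(0.7749427257965438)]
[590.3 -61.4 171. ]
[596.4 -87.3 171. ]
[ 581.9 -101.3  171. ]
[574.6 -72.5 171. ]
```

```bash
python3 -m inch '[[0.004,0.025,0,0,0,0,1],[0.005,0.03,0,0,0,0,1],[0.0037,0.0186,0,0,0,0,1],[0,0,0,0,0,0,1],[0,0,0,0,0,0,1]]'
python3 -m inch '[[0,0,0.02,0,0,0,1],[0,0,0.015,0,0,0,1],[0,0,0,0,0,0,1],[0,0,0,0,0,0,1]]'
python3 - <<'E'
from h import *;from rig import r,eyes
s=r.sense();f=eyes.grab_frame("scene");g=eyes.grab_frame("top")
a=cv2.resize(f["img"][130:200,175:245],None,fx=5.6,fy=5.6,interpolation=2);b=cv2.resize(g["img"][140:210,255:325],None,fx=5.6,fy=5.6,interpolation=2)
cv2.imwrite("pics/pre.png",np.hstack([a,b]));print(s["eef_pos"],s["tcp_rot"])
E
```

```text
clock: 7.45
eef_pos: [636.2, -67.6, 279.9]
tcp_rot: [-3.141, 0.001, 0.201]
contact_force: [0.1, 0.1, -1.4]
opening: 0.501
grasp_force: 40.9
clock: 7.85
eef_pos: [636.4, -67.7, 245.1]
tcp_rot: [-3.141, 0.001, 0.202]
contact_force: [-0.3, 0.0, -0.8]
opening: 0.5
grasp_force: 40.9
[636.37107004 -67.69205748 245.05107529] [-3.14117832e+00  1.01055485e-03  2.02456667e-01]
```

View pics/pre.png

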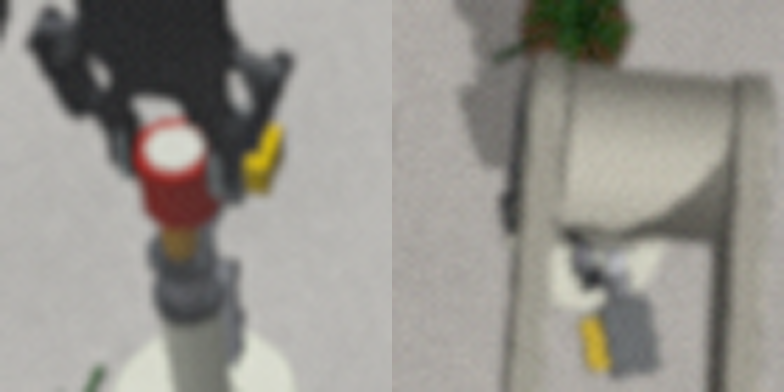

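The scene crop shows the head just above the spigot. It still needs about 4 mm along tool y.

```bash
python3 -m inch '[[0,0.0043,0,0,0,0,1],[0,0,0.01,0,0,0,1],[0,0,0.01,0,0,0,1],[0,0,0.006,0,0,0,1],[0,0,0,0,0,0,1],[0,0,0,0,0,0,1]]'
python3 -m inch '[[0,0,0.005,0,0,0,1],[0,0,0.005,0,0,0,1],[0,0,0,0,0,0,1],[0,0,0,0,0,0,1]]'
```

```text
clock: 8.55
eef_pos: [637.5, -72.5, 218.9]
tcp_rot: [-3.141, 0.001, 0.202]
contact_force: [-0.0, -0.0, -0.5]
opening: 0.499
grasp_force: 40.9
clock: 8.95
eef_pos: [637.5, -72.5, 209.1]
tcp_rot: [-3.141, 0.0, 0.202]
contact_force: [-0.2, 0.5, -0.1]
opening: 0.504
grasp_force: 40.9
```

```bash
python3 -m inch '[[0,0,0.003,0,0,0,1],[0,0,0.002,0,0,0,1],[0,0,0,0,0,0,1],[0,0,0,0,0,0,1]]'
python3 -m inch '[[0,0,0.001,0,0,0,1],[0,0,0,0,0,0,1],[0,0,0.001,0,0,0,1],[0,0,0,0,0,0,1]]'
```

```text
clock: 9.35
eef_pos: [637.6, -72.5, 204.3]
tcp_rot: [-3.142, 0.0, 0.202]
contact_force: [-0.2, -0.0, -0.2]
opening: 0.5
grasp_force: 40.9
clock: 9.75
eef_pos: [637.5, -72.5, 202.2]
tcp_rot: [-3.142, 0.0, 0.202]
contact_force: [-0.0, 0.2, -0.6]
opening: 0.5
grasp_force: 40.9
```

```bash
python3 -m inch '[[0,0,0.001,0,0,0,1],[0,0,0,0,0,0,1],[0,0,0.001,0,0,0,1],[0,0,0,0,0,0,1]]'
python3 -m inch '[[0,0,0.001,0,0,0,1],[0,0,0,0,0,0,1]]'
```

```text
clock: 10.15
eef_pos: [637.7, -72.5, 202.0]
tcp_rot: [3.141, -0.001, 0.202]
contact_force: [-6.7, 0.3, 12.7]
opening: 0.502
grasp_force: 42.3
clock: 10.35
eef_pos: [637.7, -72.5, 202.0]
tcp_rot: [3.141, -0.001, 0.202]
contact_force: [-8.1, 0.8, 20.4]
opening: 0.5
grasp_force: 43.0
```

The head made contact at TCP z 202.0, as predicted for full seating. I'll unload, release and retreat.

```bash
python3 -m inch '[[0,0,-0.002,0,0,0,1],[0,0,0,0,0,0,-1],[0,0,0,0,0,0,-1],[0,0,0,0,0,0,-1],[0,0,0,0,0,0,-1],[0,0,0,0,0,0,-1],[0,0,0,0,0,0,-1]]'
python3 -m inch '[[0,0,-0.01,0,0,0,-1],[0,0,-0.03,0,0,0,-1],[0,0,-0.04,0,0,0,-1],[-0.02,0,-0.02,0,0,0,-1],[-0.04,0,0,0,0,0,-1],[-0.025,0,0,0,0,0,-1],[0,0,0,0,0,0,-1],[0,0,0,0,0,0,-1]]'
python3 - <<'E'
from h import *;from rig import r,eyes
s=r.sense();f=eyes.grab_frame("wrist");pickle.dump((s,f),open("w3.pkl","wb"));cv2.imwrite("pics/w3.png",f["img"]);print(s["eef_pos"],s["tcp_rot"])
E
```

```text
clock: 11.05
eef_pos: [637.5, -72.5, 201.1]
tcp_rot: [-3.142, 0.0, 0.202]
contact_force: [0.3, 0.5, -0.1]
opening: 1.0
grasp_force: 0.0
clock: 11.85
eef_pos: [554.6, -89.7, 302.4]
tcp_rot: [3.141, -0.002, 0.201]
contact_force: [1.0, -0.1, -0.3]
opening: 0.996
grasp_force: 0.0
[554.60431354 -89.69701453 302.38817376] [ 3.14106550e+00 -1.78394541e-03  2.01340984e-01]
```

View pics/w3.png

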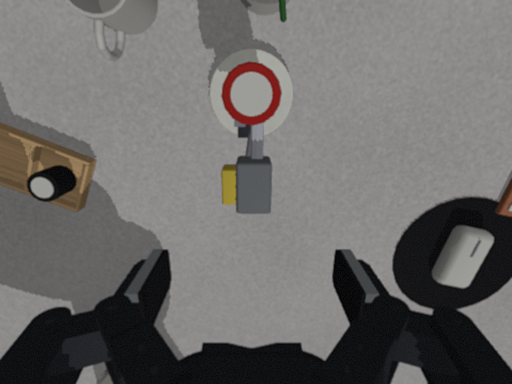

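The wrist view shows the red head seated concentrically on the pole at (251,94). The handle's top face spans about x 237–271 and y 158–213, with yellow on its left at (229,185), parallel to the tool. I'll measure it.

Run:
```python
from h import *
np.set_printoptions(precision=1,suppress=True)
s,f=pickle.load(open("w3.pkl","rb"));g=cv2.cvtColor(f["img"],cv2.COLOR_BGR2GRAY);hsv=cv2.cvtColor(f["img"],cv2.COLOR_BGR2HSV)
print(g[190,216:282:2]);print(g[148:220:2,258])
y=((hsv[...,0]>18)&(hsv[...,0]<35)&(hsv[...,1]>120)).astype(np.uint8);y[:150]=0;y[220:]=0;y[:,:210]=0;y[:,250:]=0
print(cv2.connectedComponentsWithStats(y)[2:])
m=((g<105)&(y==0)).astype(np.uint8);m[:164]=0;m[220:]=0;m[:,:225]=0;m[:,285:]=0
n,l,st,ct=cv2.connectedComponentsWithStats(m);k=1+st[1:,4].argmax();cn=cv2.findContours((l==k).astype(np.uint8),0,2)[0][0]
print(st[k],ct[k],cv2.minAreaRect(cn))
x0,y0,w,h=st[k][:4]
Ti=np.linalg.inv(pose(s))
for uv in((x0,164),(x0+w-1,164),(x0,y0+h-1),(x0+w-1,y0+h-1)):
  p=atz(ray(f,uv,s),171);print(uv,p,(Ti@[*p,1])[:3])
p=atz(ray(f,(251.5,94),s),210);print("head",p,(Ti@[*p,1])[:3])
```

```text
[139 140 140 113 131 131 131 132 133 134  78  81  89  89  89  88  88  89
  89  90  89  89  89  90  91  90  90  91 133 140 142 142 138]
[103 102 102 102 104  92  48  51  73  88  88  90  90  88  89  88  91  90
  89  89  90  89  90  89  90  90  90  90  90  91  91  92  91 132 136 136]
(array([[     0,      0,    512,    384, 196090],
       [   222,    165,     14,     39,    518]], dtype=int32), array([[255.6, 191.5],
       [228.8, 184. ]]))
[ 225  164   47   50 1751] [253.  187.7] ((248.0, 188.5), (49.0, 46.0), 90.0)
(np.int32(225), 164) [573.4 -61.2 171. ] [ 23.9 -24.2 131.4]
(np.int32(271), 164) [ 581.9 -102.7  171. ] [ 23.9  18.1 131.4]
(np.int32(225), np.int32(213)) [525.3 -69.6 171. ] [-24.9 -25.6 131.3]
(np.int32(271), np.int32(213)) [ 534.3 -113.5  171. ] [-24.9  19.2 131.4]
head [637.8 -73.  210. ] [84.7  0.2 92.5]
```

```bash
python3 -m inch '[[0,-0.0005,0.03,0,0,0,-1],[0,0,0.04,0,0,0,-1],[0,0,0.03,0,0,0,-1],[0,0,0.02,0,0,0,-1],[0,0,0,0,0,0,-1],[0,0,0,0,0,0,-1]]'
python3 -m inch '[[0,0,0.015,0,0,0,-1],[0,0,0.012,0,0,0,-1],[0,0,0.006,0,0,0,-1],[0,0,0,0,0,0,-1],[0,0,0,0,0,0,-1]]'
```

```text
clock: 12.5
eef_pos: [555.0, -89.0, 181.5]
tcp_rot: [-3.141, 0.0, 0.202]
contact_force: [0.5, 0.5, 0.9]
opening: 1.001
grasp_force: 0.0
clock: 13.0
eef_pos: [554.5, -89.1, 148.7]
tcp_rot: [3.141, -0.0, 0.202]
contact_force: [0.1, 0.4, 0.7]
opening: 1.003
grasp_force: 0.0
```

```bash
python3 -m inch '[[0,0,0,0,0,0,1],[0,0,0,0,0,0,1],[0,0,0,0,0,0,1],[0,0,0,0,0,0,1],[0,0,0,0,0,0,1],[0,0,0,0,0,0,1],[0,0,0,0,0,0,1],[0,0,0,0,0,0,1]]' 40
python3 - <<'E'
from rig import r,eyes
import cv2
cv2.imwrite("pics/w4.png",eyes.grab_frame("wrist")["img"])
E
```

```text
clock: 13.8
eef_pos: [554.3, -88.8, 148.9]
tcp_rot: [-3.141, -0.001, 0.201]
contact_force: [-0.3, 1.9, 5.5]
opening: 0.454
grasp_force: 40.3
```

View pics/w4.png

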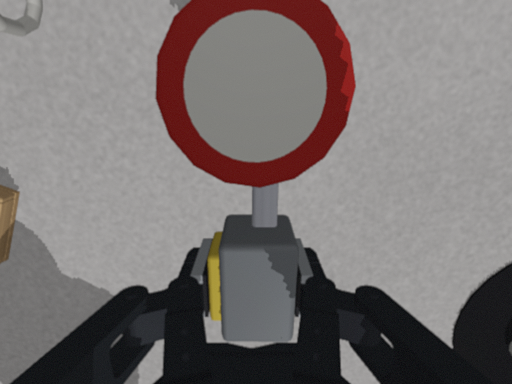

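The wrist view shows both pads across the handle with the yellow pressed in (opening about 40 mm), and the head is clear of the gripper. Now I'll pull up.

```bash
python3 -m inch '[[0,0,0,0,0,0,1],[0,0,-0.004,0,0,0,1],[0,0,-0.008,0,0,0,1],[0,0,-0.01,0,0,0,1],[0,0,-0.01,0,0,0,1],[0,0,-0.01,0,0,0,1],[0,0,-0.01,0,0,0,1],[0,0,-0.01,0,0,0,1]]' 60
python3 -m inch '[[0,0,-0.01,0,0,0,1],[0,0,-0.01,0,0,0,1],[0,0,-0.008,0,0,0,1],[0,0,-0.006,0,0,0,1],[0,0,-0.005,0,0,0,1],[0,0,-0.003,0,0,0,1],[0,0,0,0,0,0,1],[0,0,0,0,0,0,1]]'
```

```text
clock: 14.65
eef_pos: [554.3, -88.9, 211.1]
tcp_rot: [-3.141, -0.0, 0.202]
contact_force: [5.1, 0.9, -7.1]
opening: 0.452
grasp_force: 61.2
clock: 15.45
eef_pos: [554.3, -89.0, 252.4]
tcp_rot: [-3.141, -0.0, 0.202]
contact_force: [4.0, 2.6, -2.8]
opening: 0.457
grasp_force: 61.1
```

```bash
python3 -m inch '[[0,0,-0.003,0,0,0,1],[0,0,-0.002,0,0,0,1],[0,0,-0.0015,0,0,0,1],[0,0,0,0,0,0,1],[0,0,0,0,0,0,1]]'
python3 -m inch '[[0,0,-0.001,0,0,0,1],[0,0,-0.001,0,0,0,1],[0,0,0,0,0,0,1],[0,0,0,0,0,0,1]]'
```

```text
clock: 15.95
eef_pos: [554.3, -88.9, 258.7]
tcp_rot: [-3.141, -0.0, 0.202]
contact_force: [4.2, 3.5, -3.7]
opening: 0.452
grasp_force: 61.0
clock: 16.35
eef_pos: [554.2, -88.9, 259.1]
tcp_rot: [-3.141, 0.001, 0.202]
contact_force: [10.1, 2.8, -15.4]
opening: 0.452
grasp_force: 63.3
```

```bash
python3 -m inch '[[0,0,0,0,0,0,1],[0,0,0,0,0,0,1],[0,0,0,0,0,0,1]]'
python3 - <<'E'
from rig import r,eyes
import cv2,numpy as np
a=eyes.grab_frame("wrist")["img"];b=eyes.grab_frame("scene")["img"][120:200,175:255]
cv2.imwrite("pics/end.png",np.hstack([cv2.resize(a,(400,300)),cv2.resize(b,(300,300),interpolation=2)]));print(r.sense()["eef_pos"],r.sense()["qvel"].round(3))
E
```

```text
clock: 16.65
eef_pos: [554.3, -89.0, 259.1]
tcp_rot: [-3.141, 0.001, 0.202]
contact_force: [8.6, 2.7, -16.2]
opening: 0.452
grasp_force: 63.3
[554.23368672 -88.93574419 259.10722106] [ 0.001 -0.     0.001 -0.001  0.001  0.002]
```

View pics/end.png

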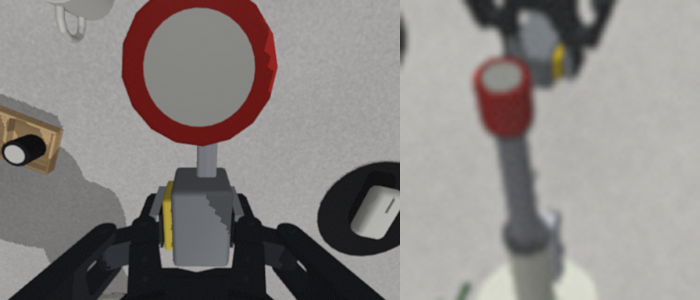

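The final picture shows the pole extended, the red head still seated at the same place relative to the handle, and the handle gripped. I'm handing the job in.

```bash
python3 -c "
from rig import r
print(r.sign_off())"
```

```text
the job is handed in; nothing more can be done
None
```

The red head is seated on the spigot, the pole is pulled up to its second stop and held there by the gripped handle with the button pressed, and the job is handed in; the hand-in gave no verdict.

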